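# Wedge the ointment jar tight in its bench clamp

## Task

Pick up the mallet and tap the wooden wedge deeper into the jar clamp with at least two separate light blows on its thick end, until it no longer advances and the jaw grips the jar tight. Move the wedge with the mallet only, never with hard blows that could crack the jar, then lay the mallet back flat on the grey rubber mat, leaving the other things where they are.

Things in the scene. Friction and masses are not known exactly. Their poses are not given: they have to be found in the camera images.
- clamp: Wedge clamp fixed to the bench: aluminium plate 190 x 200 mm, 20 mm thick, carrying back stop, wedge, sliding jaw, jar and vee block in this order along +x, the steel parts 62 to 68 mm high over the bench. Origin on the bench; the jar stands 18 mm to +x of it, the plate reaches 110 mm to +y. The wedge lies along y in the slot between stop and jaw and is driven along -y.
- wedge: Loose hardwood wedge on the plate, 150 mm long (y), 40 mm high, 12 mm thick at the thin end (-y), 36 mm at the thick end (+y). Origin on its underside, mid-length, on its straight face. It first slides freely (1 to 2 N), then pushes the jaw against its return spring for 15 to 20 mm (rising to 6 to 10 N, the jar still loose), then the jar is nipped and 2 to 4 mm more take 15 to 20 N: this is tight. It stays where driven. Over 55 N is a hard blow.
- wedge_butt (a point): Centre of the wedge's flat thick end face, where it is struck: 36 mm wide, 40 mm high, 40 mm over the bench, always standing out beyond jaw and stop; it looks along the wedge's +y. The wedge has 20 to 90 mm to go: the stop is bolted anew each day, up to 2.5 mm either way, which the 1:6 taper turns into some 30 mm, so the tight place must be felt.
- jaw: Steel jaw of the clamp, 70 mm wide, 42 mm high, sliding along the clamp's x; it starts 3 mm clear of the jar. Origin at the foot of the face that grips the jar.
- jar: White plastic jar with a blue lid, 60 mm diameter, 62 mm high, 0.13 to 0.23 kg, standing loose between the jaw and the vee block. Origin at the centre of its underside, 20 mm over the bench, z up.
- mallet_grip (a point): Grip point of the mallet on its wooden handle, at the centre of the handle's section, near the centre of mass. The mallet lies level: x along the handle towards the head, z up. The handle is 22 mm wide (y) and 24 mm high, and runs 150 mm from here to -x, where a round butt of 40 mm diameter ends it. It lies 24 mm over the bench at first. The mallet weighs 0.27 to 0.43 kg.
- mallet_head (a point): Centre of the mallet's black head, 40 mm to +x of the grip point: a cylinder of 40 mm diameter lying along y, 84 mm long, so that its two equal flat striking faces are 42 mm either side of this point along y. Striking at 30 mm/s or less gives light blows (peaks up to about 35 N on the seated wedge).
- mat: Grey rubber mat fixed to the bench, 260 (x) x 160 (y) mm, 4 mm thick. Origin at the centre of its underside, z up.
- jar_lid: Bystander: loose blue jar lid, 58 mm diameter, 12 mm high, lying on the bench. Origin at the centre of its underside.
- reagent: Bystander: amber bottle, 60 mm diameter, 140 mm high. Origin at the centre of its underside.
- beaker: Bystander: glass beaker, 72 mm diameter, 90 mm high. Origin at the centre of its underside.
- spare_jar: Bystander: closed jar like the clamped one, 60 mm diameter, 62 mm high. Origin at the centre of its underside.
- spatula: Bystander: black-handled spatula, 260 mm long, up to 65 mm wide and 26 mm high. Origin at the middle of its underside.
- spare_wedge: Bystander: small wooden key, 14 x 70 x 16 mm. Origin at the centre of its underside.
- parts_tray: Bystander: open steel tray, 100 x 160 mm, 30 mm high. Origin at the centre of its underside.
Mind the look-alikes: they are no part of the job. Of the things that look like the part that bears mallet_grip, take the one that is farthest to the robot's right at the start.

How it is judged:
By the outcome, as a careful person would: the job done as asked, in the order asked, and still so for the second after the job is handed in, with the robot touching nothing.
It also fails if it takes over 53 s, if anything falls off the work surface, if the arm or the gripper's body presses on something with over 40 N, if the wrist force passes 120 N, or if a joint passes its speed limit or range.

## Robot

A 6-joint arm with a two-finger parallel gripper is mounted at the origin on the work surface. World frame = base frame: x ahead of the robot, y to its left, z up, the work surface at z = 0. Lengths are in m, angles in rad, forces in N, time in s.
With the tool pointing down it reaches from about 0.4 to 0.825 m from the base axis. Payload 7 kg.
Tool frame: the origin (TCP) lies at the very end of the fingers, on their centre line; the grasp point (between the pads) lies 19 mm behind it; z points along the fingers, y is the line along which they close (so a half turn about z gives the same grasp; the last joint's range is limited). The gripper opens to 88 mm and grips with 3 to 60 N. Pads are 19 mm wide; open, the fingers measure 130 mm over their backs; the gripper's body (78 mm by 193 mm) begins 47 mm behind the grasp point.
Start: joints at [1.603, 0.359, 0.012, 0, -1.224, -0.288], TCP at [0.171, 0.653, 0.227] pointing down, gripper open.
Joint ranges: [-3.07, 3.07], [-1.43, 2.12], [-1.02, 1.25], [-3.03, 1.67], [-3.05, -0], [-3.03, 3.03]. Speed limits (rad/s): [2.39, 2.39, 3.01, 3.14, 3.14, 3.14].

## Interface

Orientations are given as a unit quaternion [w, x, y, z].
In Python, from plant import robot, imaging gives the robot as it stands.
- The arm moves only by the shell command python3 -m creep 'ROWS' [OPENING] [FORCE]. ROWS is JSON, one flat list of numbers, 6 for each row, row after row: the shift along the tool's x, y, z in cm, then the turn, a rotation vector about the tool's x, y, z in rad. A call has 1 to 10 rows; each row shifts and turns the commanded pose from where the row before left it, along the tool's axes as they then stand; what a row does not reach is not made up. A row lasts 1/8 s, in which the tool goes at most 62.5 mm and 10.7 degrees, less where a joint would pass 70% of its speed; a pose out of reach is approached as far as the arm can. A call is refused whole if a number of a shift passes 6.25 or a number of a turn 0.188, either way. A call with a gripper value outside its range is refused whole. OPENING is the closure, from 0 (fully open) to 1 (shut), set as the call begins (- or left out, the last holds). The fingers move at their own pace and stop on an object; FORCE is the grip in N (left out, the last holds). Time passes only in rows, so rows that do not move let the fingers close. It gives the time, the measured TCP pose, the force, the opening and the grip force at its end, in the units of the state.
- robot.sense(): the state, without advancing time (a new reading comes with each control period).
- imaging.capture(name): name is "scene" or "top"; returns a dict with "color" (400x640x3 uint8, red, green, blue), "K" (3x3 intrinsics, pixels), "extrinsics" (4x4, takes a point from camera to world coordinates). Camera axes: x right, y down, z forward; pixel columns grow to the right and rows downward; lengths in m; the calibration is good to about 2 mm. A picture is of the moment at which its call begins. There is no depth.
- robot.sign_off(): hands the job in; it is judged then, once.
The state is a dict: "time": time; "qpos": joint angles; "joint_vel": joint speeds; "effort": joint torques, N m; "tool_pos": TCP position; "tool_rot": TCP orientation; "contact_force": force on the tool from outside, world axes, zero at the start; "moment": the same for the moment, N m; "finger_gap": finger opening in m; "finger_force": force on a finger pad.
Only numpy, scipy, OpenCV 4.12 (cv2) and the standard library are available. Lean on these libraries where they do the work, as an engineer would, in place of code of your own. Each camera call takes 0.05 s, during which the arm holds its last target. There are 200 camera calls.

## Working session

There is one attempt and no reset: what is moved stays moved. The work goes in short steps, Python scripts to look and compute and a shell command to move; the robot and the scene stay as the last step left them, time stands still between calls to the robot, and variables do not carry over. Pictures are saved under pics/ and viewed, at most 10 in all, crops included, and the job is handed in when it is done.

```bash
mkdir -p pics; cat > h.py <<'E'
import numpy as np,cv2
from plant import robot,imaging
def snap(n,f):
    c=imaging.capture(n); cv2.imwrite(f,c["color"][:,:,::-1]); np.savez(f+'.npz',K=c["K"],E=c["extrinsics"]); return c
def at(f,u,v,z):
    d=np.load(f+'.npz');K,E=d['K'],d['E']
    r=E[:3,:3]@np.linalg.solve(K,[u,v,1.]);o=E[:3,3]
    return np.round(o+r*(z-o[2])/r[2],4)
def px(f,p):
    d=np.load(f+'.npz');K,E=d['K'],d['E']
    q=K@(E[:3,:3].T@(np.array(p)-E[:3,3]));return np.round(q[:2]/q[2],1)
E
python3 - <<'E'
from h import *
for n in("scene","top"):
    c=snap(n,f"pics/{n}0.png");print(c["K"].tolist(),np.round(c["extrinsics"],3).tolist())
s=robot.sense();print(s)
E
```

```text
[[500.9759708515584, 0.0, 316.1469453748898], [0.0, 500.9759708515584, 196.52078647554862], [0.0, 0.0, 1.0]] [[0.873, 0.32, -0.367, 1.245], [0.487, -0.551, 0.678, -1.25], [0.015, -0.77, -0.637, 1.258], [0.0, 0.0, 0.0, 1.0]]
[[514.2482068394379, 0.0, 324.5552059291542], [0.0, 514.2482068394379, 203.32990950456684], [0.0, 0.0, 1.0]] [[-0.006, -0.982, 0.19, 0.211], [-1.0, 0.007, 0.009, 0.017], [-0.01, -0.19, -0.982, 1.673], [0.0, 0.0, 0.0, 1.0]]
{'time': 0.1, 'qpos': array([ 1.60309544e+00,  3.59314669e-01,  1.11474302e-02, -3.09909138e-04,
       -1.22408558e+00, -2.88121072e-01]), 'joint_vel': array([-0.0013993 , -0.00047285,  0.0011004 ,  0.00042173, -0.00077614,
       -0.00018922]), 'effort': array([-2.09926337e-03, -5.84162378e+01,  2.93753189e+01,  7.01554433e+00,
        1.02132460e-02, -4.06523191e-05]), 'tool_pos': array([0.17070383, 0.65260819, 0.22571518]), 'tool_rot': array([ 7.42161411e-04,  9.91823533e-01, -1.27614761e-01, -2.76561067e-05]), 'contact_force': array([0.645351  , 0.2361834 , 0.21674493]), 'moment': array([-0.05067242,  0.03177459, -0.00220897]), 'finger_force': 0.0, 'finger_gap': 0.08794635857919307}
```

View pics/top0.png

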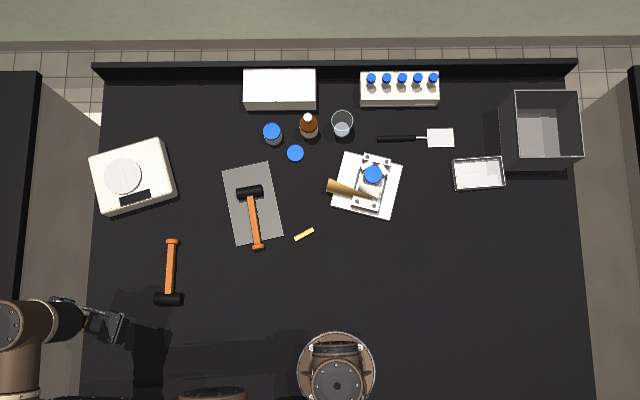

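View pics/scene0.png

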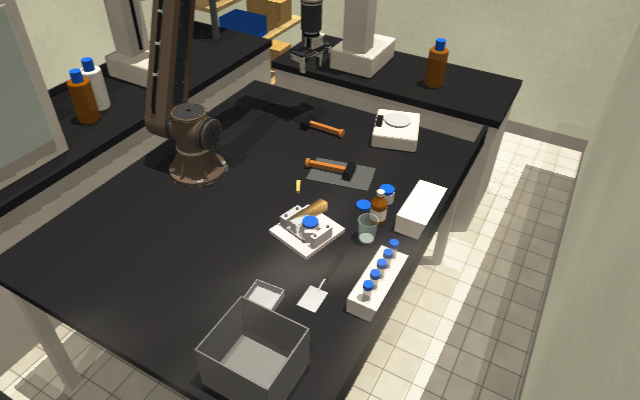

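Top view: the target mallet (farther to the robot's right) lies on the mat, with its head near (250,192) and butt near (258,246). The clamp is near (368,185), with the wedge's thick end near (330,187). The look-alike mallet is at (170,270). I'll enlarge that area.

```bash
python3 - <<'E'
import cv2
i=cv2.imread('pics/top0.png')[130:260,215:415]
cv2.imwrite('pics/crop0.png',cv2.resize(i,None,fx=4,fy=4,interpolation=cv2.INTER_CUBIC))
E
```

```text
(no output)
```

View pics/crop0.png

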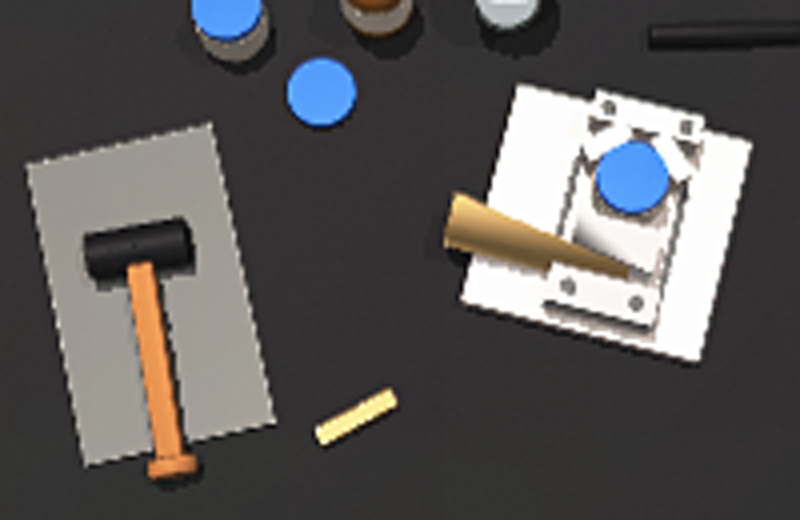

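```bash
python3 - <<'E'
from h import *
f='pics/top0.png'
P=lambda x,y,z: at(f,215+x/4-.375,130+y/4-.375,z)
pts=dict(headC=(139,249,.028),headL=(88,258,.028),headR=(191,240,.028),butt=(173,467,.03),handTop=(141,265,.036),handBot=(167,455,.036),
mat1=(26,163,.004),mat2=(211,124,.004),mat3=(275,423,.004),mat4=(85,466,.004),
wTa=(457,193,.06),wTb=(446,241,.06),wthin=(630,275,.06),pl1=(518,85,.02),pl2=(751,140,.02),pl3=(698,361,.02),pl4=(461,302,.02),jarlid=(632,177,.082),
lid=(321,92,.012),key=(356,417,.016),wedgeLowA=(570,240,.06),stopA=(551,262,.064))
R={k:P(*v) for k,v in pts.items()}
for k,v in R.items(): print(k,v)
a=lambda p,q: np.degrees(np.arctan2(*(R[q]-R[p])[1::-1]))
n=lambda p,q: np.linalg.norm((R[q]-R[p])[:2])
for p,q in [('mat1','mat4'),('mat2','mat3'),('mat1','mat2'),('headR','headL'),('butt','headC'),('handBot','handTop'),('pl3','pl2'),('pl4','pl1'),('pl3','pl4'),('pl2','pl1'),('wTa','wTb'),('wthin','wTb')]: print(p,q,a(p,q),n(p,q))
print((R['mat1']+R['mat2']+R['mat3']+R['mat4'])/4,(R['pl1']+R['pl2']+R['pl3']+R['pl4'])/4)
E
```

```text
headC [0.5689 0.2781 0.028 ]
headL [0.5617 0.3197 0.028 ]
headR [0.5761 0.2356 0.028 ]
butt [0.3895 0.2465 0.03  ]
handTop [0.5538 0.2749 0.036 ]
handBot [0.3985 0.2506 0.036 ]
mat1 [0.6487 0.3784 0.004 ]
mat2 [0.6812 0.2236 0.004 ]
mat3 [0.4278 0.1673 0.004 ]
mat4 [0.3936 0.3219 0.004 ]
wTa [0.6062 0.0172 0.06  ]
wTb [0.5666 0.0263 0.06  ]
wthin [ 0.5376 -0.1206  0.06  ]
pl1 [ 0.7082 -0.0343  0.02  ]
pl2 [ 0.6592 -0.2269  0.02  ]
pl3 [ 0.4741 -0.1775  0.02  ]
pl4 [0.5243 0.0146 0.02  ]
jarlid [ 0.6127 -0.1221  0.082 ]
lid [0.706  0.1307 0.012 ]
key [0.4307 0.1005 0.016 ]
wedgeLowA [ 0.5667 -0.0731  0.06  ]
stopA [ 0.5479 -0.0574  0.064 ]
mat1 mat4 -167.51162684977675 0.2612819549835006
mat2 mat3 -167.47358639829793 0.25957898605241525
mat1 mat2 -78.14305686504262 0.15817487158205631
headR headL 99.71623247817855 0.08532391224035614
butt headC 9.989759430779994 0.1821617962142446
handBot handTop 8.893038667026234 0.1571896307012647
pl3 pl2 -14.94297612613576 0.1915786261564687
pl4 pl1 -14.890686967004012 0.1902903570862171
pl3 pl4 75.35484556806577 0.19855087509250618
pl2 pl1 75.72601607278051 0.19873540197961712
wTa wTb 167.05822932804818 0.04063213014352063
wthin wTb 78.83265004903737 0.14973513281791953
[0.537825 0.2728   0.004   ] [ 0.59145  -0.106025  0.02    ]
```

Measurements agree with the given sizes:
- **Mat:** 260x159 mm.
- **Plate:** 190x199 mm, yaw −14.7°.
- **Mallet:** yaw about 9.7°, grip at about (0.530, 0.271).

I'll work out the approach next.

```bash
cat >> h.py <<'E'
from scipy.spatial.transform import Rotation as Ro
def go(t,yaw):
    s=robot.sense();w,x,y,z=s['tool_rot'];R=Ro.from_quat([x,y,z,w])
    d=R.as_matrix().T@(np.array(t)-s['tool_pos'])*100
    T=Ro.from_matrix(np.array([[np.cos(yaw),np.sin(yaw),0],[np.sin(yaw),-np.cos(yaw),0],[0,0,-1]]))
    print('t',round(s['time'],2),'shift cm',np.round(d,2),'turn',np.round((R.inv()*T).as_rotvec(),3),'F',np.round(s['contact_force'],1),'gap',round(s['finger_gap'],4),'ff',round(s['finger_force'],1),'pos',np.round(s['tool_pos'],4),'q',np.round(s['qpos'],2))
E
python3 -c "
from h import *
go([.534,.272,.10],np.radians(9.7))"
```

```text
t 0.1 shift cm [44.78 27.61 12.62] turn [ 0.001  0.    -0.425] F [0.6 0.2 0.2] gap 0.0879 ff 0.0 pos [0.1707 0.6526 0.2257] q [ 1.6   0.36  0.01 -0.   -1.22 -0.29]
```

```bash
python3 -m creep '[4.97,3.07,0.9,0,0,0, 4.97,3.07,0.9,0,0,0, 4.97,3.07,0.9,0,0,0, 4.97,3.07,0.9,0,0,0, 4.98,3.07,0.9,0,0,0, 4.98,3.07,0.9,0,0,0, 4.98,3.07,0.9,0,0,0, 4.98,3.07,0.9,0,0,0, 4.98,3.07,0.9,0,0,0, 0,0,1,0,0,-0.14]' 0 60
python3 -m creep '[0,0,1.5,0,0,-0.14, 0,0,1.0,0,0,-0.145, 0,0,0,0,0,0, 0,0,0,0,0,0]'
python3 - <<'E'
from h import *
go([.534,.272,.010],np.radians(9.7))
f='pics/top1.png';snap('top',f)
i=cv2.imread(f)[150:260,205:325];cv2.imwrite('pics/crop1.png',cv2.resize(i,None,fx=5,fy=5,interpolation=cv2.INTER_CUBIC))
E
```

```text
time: 1.35
tool_pos: [0.536, 0.2691, 0.1346]
tool_rot: [0.0, 0.998, -0.059, -0.0]
contact_force: [-0.5, 0.2, -0.5]
finger_gap: 0.0875
finger_force: 0.0
time: 1.85
tool_pos: [0.5342, 0.2725, 0.1108]
tool_rot: [0.0, 0.997, 0.083, 0.0]
contact_force: [-0.5, -0.3, 0.6]
finger_gap: 0.0876
finger_force: 0.0
t 1.85 shift cm [-0.03  0.05 10.08] turn [ 0.    -0.    -0.003] F [-0.5 -0.3  0.6] gap 0.0876 ff 0.0 pos [0.5342 0.2725 0.1108] q [ 0.8   0.33 -0.31  0.   -0.93  0.94]
```

View pics/crop1.png

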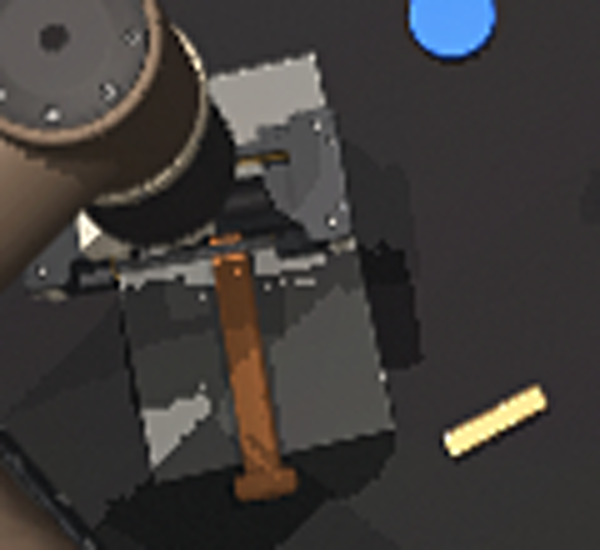

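The gripper straddles the handle, whose butt is at crop (265,485), and it's aligned with it. Now I descend and grip.

```bash
python3 -m creep '[0,0,3,0,0,0, 0,0,3,0,0,0, 0,0,2,0,0,0, 0,0,1.4,0,0,0, 0,0,0.6,0,0,0, 0,0,0,0,0,0]'
python3 -m creep '[0,0,0,0,0,0, 0,0,0,0,0,0, 0,0,0,0,0,0, 0,0,0,0,0,0, 0,0,0,0,0,0, 0,0,0,0,0,0]' 1 60
python3 -c "
from h import *
go([.534,.272,.010],np.radians(9.7))"
```

```text
time: 2.65
tool_pos: [0.5343, 0.2725, 0.0107]
tool_rot: [-0.0, 0.996, 0.084, 0.0]
contact_force: [-0.3, -0.4, 0.7]
finger_gap: 0.0874
finger_force: 0.0
time: 3.4
tool_pos: [0.5341, 0.2724, 0.0106]
tool_rot: [0.0, 0.996, 0.084, 0.0]
contact_force: [-0.0, 0.1, 0.4]
finger_gap: 0.0332
finger_force: 0.0
t 3.4 shift cm [-0.02  0.04  0.06] turn [ 0. -0. -0.] F [-0.   0.1  0.4] gap 0.0332 ff 0.0 pos [0.5341 0.2724 0.0106] q [ 0.8   0.46 -0.4   0.   -0.71  0.94]
```

```bash
python3 -m creep '[0,0,0,0,0,0, 0,0,0,0,0,0, 0,0,0,0,0,0, 0,0,0,0,0,0]'
python3 -m creep '[0,0,-0.5,0,0,0, 0,0,-1,0,0,0, 0,0,-2,0,0,0, 0,0,-2,0,0,0, 0,0,-1,0,0,0, 0,0,0,0,0,0]'
python3 -c "
from h import *
go([.571,.1057,.075],np.radians(-14.8))"
```

```text
time: 3.9
tool_pos: [0.5341, 0.2724, 0.0105]
tool_rot: [-0.0, 0.996, 0.085, -0.0]
contact_force: [-0.4, 0.2, -1.2]
finger_gap: 0.0216
finger_force: 60.0
time: 4.65
tool_pos: [0.5344, 0.2727, 0.0764]
tool_rot: [-0.001, 0.996, 0.084, 0.001]
contact_force: [0.3, 0.4, -3.6]
finger_gap: 0.0217
finger_force: 60.0
t 4.65 shift cm [ 0.79 17.08  0.13] turn [-0.001 -0.001  0.427] F [ 0.3  0.4 -3.6] gap 0.0217 ff 60.0 pos [0.5344 0.2727 0.0764] q [ 0.8   0.37 -0.35 -0.   -0.85  0.94]
```

```bash
python3 -m creep '[0.1,2,0,0,0,0, 0.2,4.5,0,0,0,0, 0.2,4.5,0,0,0,0, 0.2,4,0,0,0,0, 0.1,2.1,0,0,0,0, 0,0,0,0,0,0.14, 0,0,0,0,0,0.15, 0,0,0,0,0,0.137, 0,0,0,0,0,0, 0,0,0,0,0,0]'
python3 - <<'E'
from h import *
go([.571,.1057,.032],np.radians(-14.8))
snap('top','pics/top2.png');snap('scene','pics/scene2.png')
a=cv2.imread('pics/top2.png')[130:260,260:410]
b=cv2.imread('pics/scene2.png')[150:280,250:400]
cv2.imwrite('pics/c2.png',cv2.resize(np.vstack([a]),None,fx=4,fy=4,interpolation=cv2.INTER_CUBIC))
cv2.imwrite('pics/c3.png',cv2.resize(b,None,fx=4,fy=4,interpolation=cv2.INTER_CUBIC))
E
```

```text
time: 5.9
tool_pos: [0.5706, 0.1051, 0.0753]
tool_rot: [0.0, 0.992, -0.127, -0.0]
contact_force: [-0.1, 0.4, -2.0]
finger_gap: 0.0216
finger_force: 60.0
t 5.9 shift cm [ 0.02 -0.07  4.33] turn [0.    0.    0.004] F [-0.1  0.4 -2. ] gap 0.0216 ff 60.0 pos [0.5706 0.1051 0.0753] q [ 0.52  0.35 -0.39 -0.   -0.84  0.8 ]
```

View pics/c3.png

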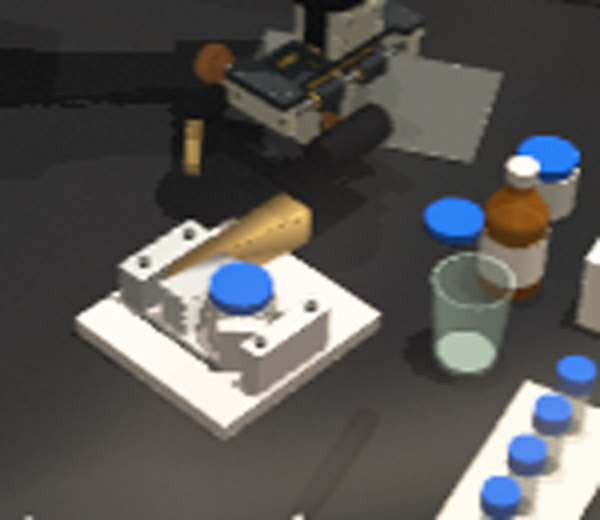

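View pics/c2.png

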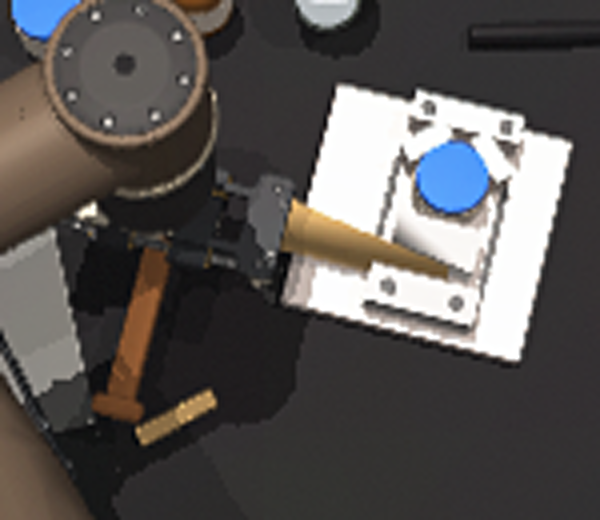

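The mallet is held level, its handle parallel to the clamp's x axis. The wedge's thick end is at crop (287,225) and lined up with the head. I'll descend and approach.

```bash
python3 -m creep '[0,0,1.5,0,0,0, 0,0,2,0,0,0, 0,0,0.8,0,0,0, 0,0.5,0,0,0,0, 0,0.7,0,0,0,0, 0,0.5,0,0,0,0, 0,0,0,0,0,0]'
python3 -m creep '[0,0.3,0,0,0,0, 0,0.3,0,0,0,0, 0,0.3,0,0,0,0, 0,0.3,0,0,0,0, 0,0.3,0,0,0,0, 0,0.3,0,0,0,0, 0,0.3,0,0,0,0, 0,0.3,0,0,0,0]'
```

```text
time: 6.88
tool_pos: [0.5666, 0.0883, 0.0331]
tool_rot: [-0.0, 0.992, -0.129, 0.0]
contact_force: [0.5, 0.7, -3.4]
finger_gap: 0.0216
finger_force: 60.0
time: 7.88
tool_pos: [0.5603, 0.0654, 0.0326]
tool_rot: [-0.0, 0.992, -0.129, 0.0]
contact_force: [-1.2, 0.9, -3.5]
finger_gap: 0.022
finger_force: 60.0
```

```bash
python3 -m creep '[0,-0.8,0,0,0,0, 0,-0.2,0,0,0,0, 0,0.25,0,0,0,0, 0,0.3,0,0,0,0, 0,0.3,0,0,0,0, 0,0.3,0,0,0,0, 0,0.3,0,0,0,0, 0,0.3,0,0,0,0, 0,0.3,0,0,0,0, 0,0.3,0,0,0,0]'
python3 -m creep '[0,0.3,0,0,0,0, 0,0.3,0,0,0,0, 0,0.3,0,0,0,0]'
```

```text
time: 9.12
tool_pos: [0.5569, 0.0525, 0.0326]
tool_rot: [-0.0, 0.992, -0.129, 0.0]
contact_force: [0.5, 1.8, -2.6]
finger_gap: 0.0214
finger_force: 60.0
time: 9.5
tool_pos: [0.5546, 0.044, 0.0326]
tool_rot: [-0.0, 0.992, -0.129, 0.0]
contact_force: [-0.3, 3.7, -2.8]
finger_gap: 0.0215
finger_force: 60.0
```

```bash
python3 -m creep '[0,-0.6,0,0,0,0, 0,-0.2,0,0,0,0, 0,0.25,0,0,0,0, 0,0.3,0,0,0,0, 0,0.3,0,0,0,0, 0,0.3,0,0,0,0, 0,0.3,0,0,0,0]'
python3 -m creep '[0,0.3,0,0,0,0, 0,0.3,0,0,0,0]'
python3 -m creep '[0,0.3,0,0,0,0, 0,0.3,0,0,0,0]'
```

```text
time: 10.38
tool_pos: [0.5533, 0.0382, 0.0327]
tool_rot: [-0.001, 0.992, -0.129, 0.0]
contact_force: [-0.5, 7.8, -3.3]
finger_gap: 0.0214
finger_force: 60.0
time: 10.62
tool_pos: [0.5526, 0.034, 0.0328]
tool_rot: [-0.002, 0.992, -0.129, 0.001]
contact_force: [-1.6, 23.4, -3.8]
finger_gap: 0.0215
finger_force: 60.0
time: 10.88
tool_pos: [0.5541, 0.0325, 0.0337]
tool_rot: [-0.005, 0.992, -0.128, 0.004]
contact_force: [-2.0, 43.5, -3.4]
finger_gap: 0.0217
finger_force: 60.0
```

The resistance rose steeply (8, 23, then 43 N), so it's seating. I'll back off and confirm with separate light taps.

```bash
python3 -m creep '[0,-0.5,0,0,0,0, 0,-0.6,0,0,0,0, 0,-0.4,0,0,0,0, 0,0,0,0,0,0, 0,0,0,0,0,0]'
python3 -c "
from h import *
go([.554,.0400,.0325],np.radians(-14.8))"
```

```text
time: 11.5
tool_pos: [0.5535, 0.04, 0.0324]
tool_rot: [0.0, 0.992, -0.129, -0.0]
contact_force: [0.1, -0.8, -3.0]
finger_gap: 0.0214
finger_force: 60.0
t 11.5 shift cm [ 0.05 -0.01 -0.01] turn [0. 0. 0.] F [ 0.1 -0.8 -3. ] gap 0.0214 ff 60.0 pos [0.5535 0.04   0.0324] q [ 0.43  0.37 -0.49  0.   -0.72  0.89]
```

```bash
python3 -m creep '[0,0.2,0,0,0,0, 0,0.2,0,0,0,0, 0,0.2,0,0,0,0]'
python3 -m creep '[0,0.25,0,0,0,0]'
python3 -m creep '[0,0.2,0,0,0,0]'
```

```text
time: 11.88
tool_pos: [0.5521, 0.0343, 0.0326]
tool_rot: [0.0, 0.992, -0.129, -0.0]
contact_force: [-0.8, 0.1, -2.9]
finger_gap: 0.0215
finger_force: 60.0
time: 12.0
tool_pos: [0.5521, 0.0334, 0.0327]
tool_rot: [-0.001, 0.992, -0.129, 0.001]
contact_force: [-1.8, 16.0, -4.0]
finger_gap: 0.0215
finger_force: 60.0
time: 12.12
tool_pos: [0.5525, 0.0332, 0.0329]
tool_rot: [-0.002, 0.992, -0.129, 0.002]
contact_force: [-2.5, 22.6, -4.7]
finger_gap: 0.0218
finger_force: 60.0
```

```bash
python3 -m creep '[0,0.15,0,0,0,0]'
python3 -m creep '[0,-0.5,0,0,0,0, 0,-0.5,0,0,0,0, 0,0,0,0,0,0, 0,0.2,0,0,0,0, 0,0.25,0,0,0,0, 0,0.25,0,0,0,0]'
python3 -m creep '[0,0.3,0,0,0,0]'
python3 -m creep '[0,0.1,0,0,0,0]'
```

```text
time: 12.25
tool_pos: [0.553, 0.033, 0.0331]
tool_rot: [-0.003, 0.992, -0.128, 0.002]
contact_force: [-1.1, 27.4, -5.3]
finger_gap: 0.0219
finger_force: 60.0
time: 13.0
tool_pos: [0.5522, 0.0333, 0.0327]
tool_rot: [-0.002, 0.992, -0.129, 0.001]
contact_force: [-2.1, 20.1, -3.3]
finger_gap: 0.0218
finger_force: 60.0
time: 13.12
tool_pos: [0.553, 0.0329, 0.033]
tool_rot: [-0.003, 0.992, -0.129, 0.002]
contact_force: [-1.7, 32.4, -5.6]
finger_gap: 0.0218
finger_force: 60.0
time: 13.25
tool_pos: [0.5535, 0.0328, 0.0333]
tool_rot: [-0.004, 0.992, -0.128, 0.003]
contact_force: [-0.8, 29.7, -6.0]
finger_gap: 0.0216
finger_force: 60.0
```

It stops at the same place (y≈0.033) on every tap at about 30 N, so it's seated. I'll back off, lift, and look.

```bash
python3 -m creep '[0,-0.5,0,0,0,0, 0,-1,0,0,0,0, 0,-2,0,0,0,0, 0,-3,0,0,0,0, 0,-3,-1,0,0,0, 0,-1,-2,0,0,0, 0,0,-1.3,0,0,0, 0,0,0,0,0,0]'
python3 - <<'E'
from h import *
go([.534,.2725,.075],np.radians(9.7))
snap('top','pics/top4.png');snap('scene','pics/scene4.png')
a=cv2.imread('pics/top4.png')[140:230,290:410]
b=cv2.imread('pics/scene4.png')[190:280,260:380]
cv2.imwrite('pics/c4.png',cv2.resize(np.hstack([a,b]),(800,300),interpolation=cv2.INTER_CUBIC))
E
```

```text
time: 14.25
tool_pos: [0.5775, 0.1296, 0.0764]
tool_rot: [-0.0, 0.992, -0.129, 0.001]
contact_force: [-0.6, -0.1, -3.5]
finger_gap: 0.0219
finger_force: 60.0
t 14.25 shift cm [ -7.85 -12.71   0.14] turn [-0.001 -0.001 -0.427] F [-0.6 -0.1 -3.5] gap 0.0219 ff 60.0 pos [0.5775 0.1296 0.0764] q [ 0.55  0.36 -0.36  0.   -0.84  0.76]
```

View pics/c4.png

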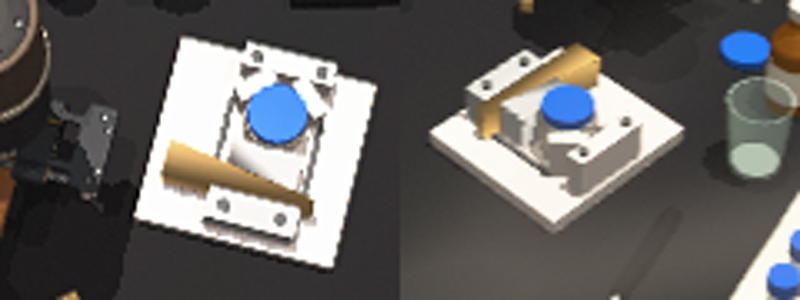

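The wedge is well in: its thick end is at (170,162) in the left half, and the jaw is against the jar. Now I carry the mallet back.

```bash
python3 -m creep '[-1,-1.5,0,0,0,0, -2,-3.2,0,0,0,0, -2,-3.3,0,0,0,0, -2,-3.2,0,0,0,0, -0.85,-1.5,0,0,0,0, 0,0,0,0,0,-0.14, 0,0,0,0,0,-0.145, 0,0,0,0,0,-0.14, 0,0,0,0,0,0]'
python3 -m creep '[0,0,2,0,0,0, 0,0,2,0,0,0, 0,0,1.3,0,0,0, 0,0,0.7,0,0,0, 0,0,0,0,0,0, 0,0,0,0,0,0]'
python3 - <<'E'
from h import *
go([.534,.2725,.0105],np.radians(9.7))
E
```

```text
time: 15.48
tool_pos: [0.5334, 0.2719, 0.0752]
tool_rot: [0.0, 0.997, 0.083, -0.0]
contact_force: [-0.3, -0.9, -3.0]
finger_gap: 0.0216
finger_force: 60.0
time: 16.23
tool_pos: [0.5341, 0.2725, 0.0162]
tool_rot: [-0.0, 0.997, 0.083, 0.0]
contact_force: [-0.8, -0.5, -2.8]
finger_gap: 0.0215
finger_force: 60.0
t 16.23 shift cm [-0.01  0.    0.57] turn [-0.    -0.001 -0.002] F [-0.8 -0.5 -2.8] gap 0.0215 ff 60.0 pos [0.5341 0.2725 0.0162] q [ 0.8   0.45 -0.4   0.   -0.72  0.94]
```

```bash
python3 -m creep '[0,0,0.2,0,0,0, 0,0,0.2,0,0,0, 0,0,0.1,0,0,0, 0,0,0,0,0,0]'
python3 -m creep '[0,0,0.05,0,0,0, 0,0,0,0,0,0]'
```

```text
time: 16.73
tool_pos: [0.5336, 0.2722, 0.0106]
tool_rot: [0.0, 0.997, 0.084, 0.0]
contact_force: [0.3, -0.4, -3.1]
finger_gap: 0.0216
finger_force: 60.0
time: 16.98
tool_pos: [0.5337, 0.2722, 0.0105]
tool_rot: [-0.0, 0.997, 0.084, 0.0]
contact_force: [-1.9, -1.3, 3.8]
finger_gap: 0.0215
finger_force: 60.0
```

The mallet is on the mat, so I release and go up.

```bash
python3 -m creep '[0,0,0,0,0,0, 0,0,0,0,0,0, 0,0,0,0,0,0, 0,0,0,0,0,0, 0,0,0,0,0,0, 0,0,0,0,0,0, 0,0,0,0,0,0, 0,0,0,0,0,0]' 0
python3 -m creep '[0,0,-1,0,0,0, 0,0,-3,0,0,0, 0,0,-5,0,0,0, 0,0,-5,0,0,0, -2,-4,-3,0,0,0, -2,-5,0,0,0,0, -2,-5,0,0,0,0, -2,-5,0,0,0,0, -2,-5,0,0,0,0, 0,0,0,0,0,0]'
python3 - <<'E'
from h import *
snap('top','pics/top5.png')
i=cv2.imread('pics/top5.png')[110:260,210:410];cv2.imwrite('pics/c5.png',cv2.resize(i,None,fx=4,fy=4,interpolation=cv2.INTER_CUBIC))
E
```

```text
time: 17.98
tool_pos: [0.5336, 0.2722, 0.0101]
tool_rot: [-0.0, 0.997, 0.084, 0.0]
contact_force: [0.4, 0.2, 0.3]
finger_gap: 0.0871
finger_force: 0.0
time: 19.23
tool_pos: [0.3932, 0.495, 0.1805]
tool_rot: [-0.0, 0.996, 0.085, 0.0]
contact_force: [0.5, -0.6, 0.2]
finger_gap: 0.0876
finger_force: 0.0
```

View pics/c5.png

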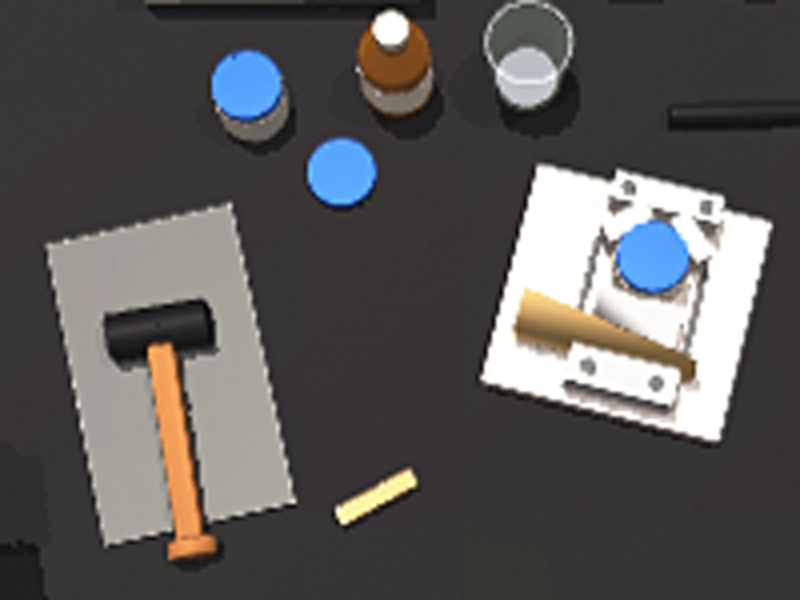

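The mallet lies flat on the mat with its head at (160,330). The wedge is driven in with its butt at (525,318), and the bystanders haven't moved.

```bash
python3 -c "
from plant import robot
print(robot.sign_off())"
```

```text
the job is handed in; nothing more can be done
None
```

The wedge went in about 40 mm over several separate mallet blows until it stopped advancing; the highest force I read was about 43 N, under the 55 N limit. The mallet lies back flat on the mat, the other things are where they were, and I handed the job in with about 19 s on the clock.

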